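# Slide the heavy heating block into the rinse tub

### The job

First throttle the rinse tub's drain tap to half open, with the lever midway (45 degrees) between shut and fully open. Then slide the big aluminium heating block, which is too heavy to lift, upright along the drainer until it stands gently against the low lip at the tub's edge, and only then tip it over the lip into the tub. Never press on the block with more than about 4 kg of force, do not lift it, do not let it fall over anywhere else, and leave the other things standing where they are.

Things in the scene. Friction and masses are not known exactly. Their poses are not given: they have to be found in the camera images.
- station: Fixed stainless unit on the table; position and yaw vary. A raised drainer with a rinse tub at its +y end. Origin: on the table, below the middle of the lip's inner face; x runs along the lip (away from the robot), y from drainer to tub, z up. The drainer's flat top is 90 mm above the table, x -140 to +200 mm, y -360 to 0 mm.
- lip (a point): Middle of the top inner edge of the lip, a bar between drainer and tub that stands 8 mm above the drainer (98 mm above the table), 8 mm thick in y, x -103 to +103 mm. Axes as the station's.
- tub_floor (a point): Centre of the open tub's floor, 10 mm above the table. Inside, the tub spans x -93 to +93 mm and y 10 to 216 mm of the station; its walls are 10 mm thick and 78 mm above the table. The spout with the drain tap leaves its far wall.
- tap_axis (a point): Point on the lever's vertical turning axis, 65 mm above the table (the lever's mid height), at station x 0, y 262 mm; axes as the station's.
- tap (a joint): Drain tap lever, rad: 0 = shut (lever points along the station's -x, across the spout), pi/2 = fully open (points along +y, in line with the spout), pi/4 = half open. Stops at both ends; stiff (0.12 N m, 2 N at its end), stays where left. A flat steel bar 14 mm wide, 10 mm high, reaching 85 mm from the axis.
- lever_end (a point): Centre of the upright round black knob (17 mm diameter, from 60 to 80 mm above the table) at the lever's end, 80 mm from the turning axis; this point is 70 mm above the table.
- block: The heavy block: aluminium, 4 x 3 wells in its top, 104 mm (its x, roughly along the lip, yaw differs) x 92 mm (y) x 96 mm high, about 2 kg (varies by a fifth), upright on the drainer; too wide to grip. Origin: centre of its underside. High friction: pushed up to 40 mm above the drainer it slides, at 10 to 22 N; pushed near its top it topples on the spot.
- block_center (a point): Centre of the heavy block (48 mm above its underside). Against the lip it lies 46 mm before the lip; then about 12 N, 75 to 90 mm above the drainer, tips it. Its back rises as it turns about the lip's top edge: move up and forward with it on that arc, as fingers rubbing down the back jam and press hard. Past about 50 degrees it falls by itself.
- flat_block: Smaller, flatter aluminium block with 2 x 4 wells, 50 x 90 x 45 mm high, standing on the drainer on its far side; leave it. Origin: centre of its underside.
- jar: Small capped jar, 48 mm diameter, 65 mm high, on the drainer's far side; leave it. Origin: centre of its underside.
- spray: White bottle, 68 mm diameter, 170 mm high, on the table beyond the tub; leave it. Origin: centre of its underside.
- rack: White tube rack, 60 x 200 x 92 mm high, on the table beyond the drainer; leave it. Origin: centre of its underside.
- beaker: Clear plastic beaker, 70 mm rim, 80 mm high, on the table beyond the tap; leave it. Origin: centre of its underside.
- timer: Small white timer, 25 x 65 x 60 mm high, standing on the table to the left; leave it. Origin: centre of its underside.
Things that resemble listed ones, but are neither listed nor needed, are in the scene too. Leave any brown or yellow look-alike of the block alone.

How it is judged:
By the outcome, as a careful person would: the job done as asked, in the order asked, and still so for the second after the job is handed in, with the robot touching nothing.
It also fails if it takes over 66 s, if anything falls off the work surface, if the arm or the gripper's body presses on something with over 40 N, if the wrist force passes 120 N, or if a joint passes its speed limit or range.

### The arm

A 6-joint arm with a two-finger parallel gripper is mounted at the origin on the work surface. World frame = base frame: x ahead of the robot, y to its left, z up, the work surface at z = 0. Lengths are in m, angles in rad, forces in N, time in s.
With the tool pointing down it reaches from about 0.25 to 0.775 m from the base axis. Payload 4 kg.
Tool frame: the origin (TCP) lies on the centre line of the jaws, within the pads' length; the fingertips stand 25 mm ahead of it and the grasp point (between the pads) lies 6 mm ahead of it; x points along the fingers, y is the direction in which the jaws open and shut, and the axes are right-handed (so a half turn about x gives the same grasp; the last joint's range is limited). The gripper opens to 85 mm and grips with 20 to 120 N. Pads are 22 mm wide; open, the fingers measure 114 mm over their backs; the gripper's body (76 mm by 85 mm) begins 54 mm behind the grasp point. The pads swing forward as they close: fully open they stand 13 mm farther back than shut.
Start: joints at [1.231, 0.087, 1.371, -0, 1.684, -0.103], TCP at [0.129, 0.535, 0.256] pointing down, gripper open.
Joint ranges: [-3.1, 3.1], [-0.76, 2.03], [0.27, 2.55], [-1.08, 4.22], [0.17, 2.65], [-2.57, 2.57]. Speed limits (rad/s): [2.79, 2.79, 3.14, 3.14, 3.14, 3.14].

### API

Orientations are given as a unit quaternion [w, x, y, z].
In Python, from rig import ctrl, optics gives the robot as it stands.
- The arm moves only by the tool servo_tool, never from a script. Its argument "motion" is a list of rows, each a list of 7 numbers: the turn, a rotation vector about the world's x, y, z in rad, then the shift along the world's x, y, z in mm, then the opening, from 0 (shut) to 1 (fully open). A call has 1 to 8 rows; each row shifts and turns the commanded pose from where the row before left it; what a row does not reach is not made up. A row lasts 1/8 s, in which the tool goes at most 62.5 mm and 10.7 degrees, less where a joint would pass 70% of its speed; a pose out of reach is approached as far as the arm can. A call is refused whole if a number of a shift passes 62.5 or a number of a turn 0.188, either way. A call with a gripper value outside its range is refused whole. The fingers move at their own pace and stop on an object; the grip force is fixed at half the most. Time passes only in rows, so rows that do not move let the fingers close. It gives the time, the measured TCP pose, the force and the opening at its end, in the units of the state.
- ctrl.observe(): the state, without advancing time (a new reading comes with each control period).
- optics.snapshot(name): name is "scene" or "top"; returns a dict with "pixels" (420x560x3 uint8, blue, green, red), "z_map" (420x560 float32, m along the optical axis (not along the pixel's ray), 0 where there is no reading), "fov_y" (degrees; the focal length in pixels is half the picture's height over the tangent of half this angle, whatever the lens; pixels are square), "cx", "cy" (the principal point, pixels), "distortion" ([k1, k2, p1, p2, k3] as OpenCV has them; the pictures are not rectified), "R" (3x3) and "t" (3): a world point X has camera coordinates R X + t. Camera axes: x right, y down, z forward; pixel columns grow to the right and rows downward; lengths in m; the calibration is good to about 2 mm. A picture is of the moment at which its call begins.
- ctrl.hand_in(): hands the job in, once; it reports no verdict.
The state is a dict: "time_s": time; "joint_positions": joint angles; "joint_velocities": joint speeds; "joint_efforts": joint torques, N m; "tool_pos": TCP position; "tcp_rot": TCP orientation; "force": force on the tool from outside, world axes, zero at the start; "wrist_torque": the same for the moment, N m; "gripper_width": finger opening in m.
Only numpy, scipy, OpenCV 4.12 (cv2) and the standard library are available. Lean on these libraries where they do the work, as an engineer would, in place of code of your own. Each camera call takes 0.05 s, during which the arm holds its last target. There are 200 camera calls.

## Working session

There is one attempt and no reset: what is moved stays moved. The work goes in short steps, Python scripts to look and compute and a tool call to move; the robot and the scene stay as the last step left them, time stands still between calls to the robot, and variables do not carry over. Pictures are saved under pics/ and viewed, about 8 in all and at most 12, crops included, and the job is handed in when it is done.

Besides the shell and the picture viewer there is one more tool, called by a JSON object that holds its "fn" and its "kwargs", one argument or row to a line. servo_tool: Moves the arm, as the interface text tells. Its arguments: {"type":"object","properties":{"motion":{"type":"array"}},"required":["motion"]}

```bash
mkdir -p pics
cat > h.py <<'E'
from rig import ctrl, optics
import numpy as np, cv2
def snap(n):
    s=optics.snapshot(n); h=s["pixels"].shape[0]
    f=h/2/np.tan(np.radians(s["fov_y"])/2)
    s["K"]=np.array([[f,0,s["cx"]],[0,f,s["cy"]],[0,0,1.]]); s["d"]=np.array(s["distortion"],float)
    s["R"]=np.array(s["R"]);s["t"]=np.array(s["t"]); return s
def plane(s,uv,z):
    p=cv2.undistortPoints(np.array(uv,float).reshape(-1,1,2),s["K"],s["d"]).reshape(-1,2)
    r=np.c_[p,np.ones(len(p))]@s["R"]; c=-s["R"].T@s["t"]
    return c+r*((z-c[2])/r[:,2])[:,None]
def cloud(s):
    v,u=np.mgrid[0:420,0:560]; p=cv2.undistortPoints(np.c_[u.ravel(),v.ravel()].astype(float).reshape(-1,1,2),s["K"],s["d"]).reshape(-1,2)
    z=s["z_map"].ravel(); X=(np.c_[p,np.ones(len(p))]*z[:,None]-s["t"])@s["R"]; X[z==0]=np.nan
    return X.reshape(420,560,3)
def proj(s,X):
    return cv2.projectPoints(np.array(X,float).reshape(-1,3),cv2.Rodrigues(s["R"])[0],s["t"],s["K"],s["d"])[0].reshape(-1,2)
E
python3 - <<'E'
from h import *
import pickle
for n in("top","scene"):
    s=snap(n); pickle.dump(s,open(n+".pkl","wb")); cv2.imwrite(f"pics/{n}0.png",cv2.resize(s["pixels"],(784,588)))
    print(n,s["fov_y"],s["cx"],s["cy"],s["d"],-s["R"].T@s["t"])
o=ctrl.observe();print(o)
E
```

```text
top 52.8296698151852 286.3806140571371 208.61692302326674 [-0.05008498  0.          0.          0.          0.        ] [0.51868655 0.03372963 1.40520622]
scene 57.78362646171855 274.8056441179625 210.94407982131696 [-0.04580676  0.          0.          0.          0.        ] [1.04792894 0.70268624 0.78832875]
{'time_s': 0.1, 'joint_positions': array([ 1.23090150e+00,  8.79414057e-02,  1.37211078e+00,  5.15698221e-06,
        1.68355668e+00, -1.03103829e-01]), 'joint_velocities': array([-0.00150561, -0.00064442, -0.00395689,  0.00047322, -0.00135896,
       -0.00099533]), 'joint_efforts': array([ 1.73896824e-03, -3.53013003e+01, -3.14219320e+01, -1.98117918e-04,
        7.87234545e-03, -1.77458509e-05]), 'tool_pos': array([0.1288991 , 0.53429134, 0.25521924]), 'tcp_rot': array([ 0.70199793,  0.08282754,  0.70231468, -0.08421759]), 'force': array([0.46754987, 0.71461971, 0.17667829]), 'wrist_torque': array([-0.02172395,  0.00042575,  0.00519701]), 'gripper_width': 0.08535582637300189}
```

View pics/top0.png

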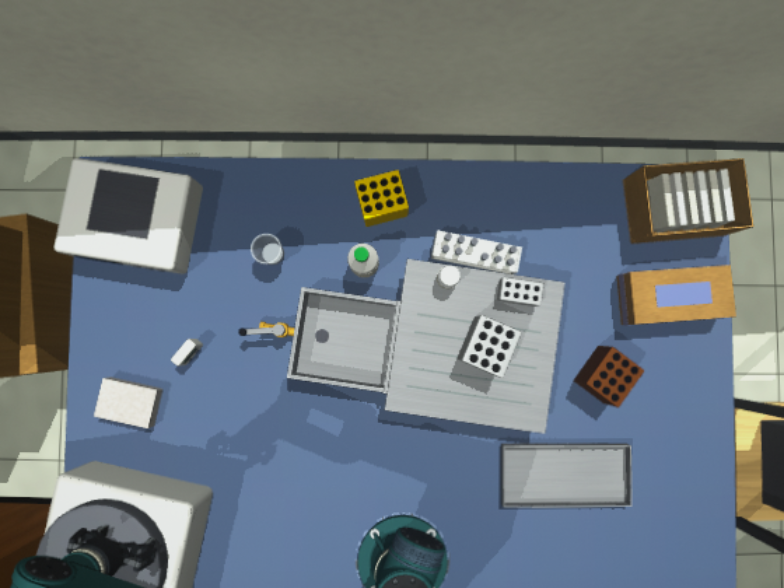

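View pics/scene0.png

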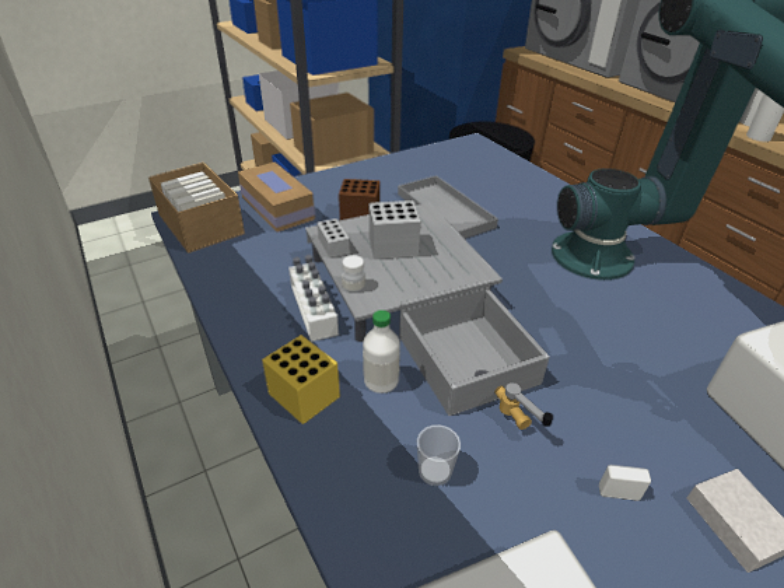

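The top view (784-wide) shows the tub at (345,338), the lip near (393,345), and the grey block, yawed, at (491,345). The lever runs from an axis near (283,330) to a black knob at (243,331), so it is close to fully open. The scene view agrees, with the knob at (547,418).

```bash
cat > meas.py <<'E'
from h import *
import pickle
def rect(P):
    (c,(w,h),a)=cv2.minAreaRect((P*1000).astype(np.float32)); return np.round(c,1),np.round((w,h),1),round(a,2)
if __name__=="__main__":
    for n in("top","scene"):
        s=pickle.load(open(n+".pkl","rb")); X=cloud(s); im=s["pixels"].astype(int); z=X[...,2]; x,y=X[...,0],X[...,1]
        print(n)
        reg=(x>.2)&(x<.65)&(y>-.3)&(y<.35)
        dr=(reg&(abs(z-.09)<.004)).astype(np.uint8); dr=cv2.morphologyEx(dr,cv2.MORPH_OPEN,np.ones((3,3)))
        k,l,st,_=cv2.connectedComponentsWithStats(dr); i=1+np.argmax(st[1:,4]); print("drainer",st[i,4],rect(X[l==i][:,:2]))
        tw=reg&(abs(z-.078)<.004)&(y>0); print("tubwall",rect(X[tw][:,:2]))
        fl=(reg&(abs(z-.01)<.006)&(y>0)&(im.max(2)-im.min(2)<25)).astype(np.uint8); k,l,st,_=cv2.connectedComponentsWithStats(fl); i=1+np.argmax(st[1:,4]); print("floor",st[i,4],rect(X[l==i][:,:2]))
        bt=(reg&(abs(z-.186)<.006)&(y<0.05)).astype(np.uint8); k,l,st,_=cv2.connectedComponentsWithStats(bt); i=1+np.argmax(st[1:,4]); print("block",st[i,4],np.nanmedian(z[l==i]),rect(X[l==i][:,:2]))
        kn=(reg|True)&(im.max(2)<60)&(y>.15)&(y<.4)&(x>.25)&(x<.5)&(z>.055)&(z<.1); print("knob",kn.sum(),np.nanmean(X[kn],0), np.argwhere(kn).mean(0))
        lv=(y>.18)&(y<.35)&(x>.25)&(x<.5)&(abs(z-.07)<.008)&(im.max(2)-im.min(2)<30); print("lever",lv.sum(),np.nanmean(X[lv],0))
        u,v=np.argwhere(kn).mean(0)[::-1]; print("knob ray z.08/.07",plane(s,[[u,v]],.08),plane(s,[[u,v]],.07))
        if n=="top": cv2.imwrite("pics/tap.png",cv2.resize(s["pixels"][190:300,150:320],(680,440),interpolation=cv2.INTER_CUBIC))
E
python3 meas.py
```

```text
top
drainer 5857 (array([ 489.9, -147.2]), array([346.7, 317.9]), 82.04)
tubwall (array([517.9, 187.4]), array([310.2, 206.4]), 82.02)
floor 3433 (array([511. , 138.3]), array([207.4, 186.9]), 82.09)
block 1132 0.18599490924483056 (array([ 500.5, -176. ]), array([ 93. , 104.1]), 67.25)
knob 0 [nan nan nan] [nan nan]
lever 111 [0.44618684 0.23703206 0.07394402]
knob ray z.08/.07 [[nan nan nan]] [[nan nan nan]]
scene
drainer 3125 (array([ 484.8, -146.1]), array([345.8, 303. ]), 82.05)
tubwall (array([512.9, 158.9]), array([277.5, 261.1]), 82.07)
floor 2087 (array([491.6, 112.4]), array([161.7, 156. ]), 81.97)
block 537 0.1860055984395956 (array([ 503.4, -176. ]), array([ 93.8, 104.2]), 68.47)
knob 0 [nan nan nan] [nan nan]
lever 207 [0.44776143 0.23558809 0.0711429 ]
knob ray z.08/.07 [[nan nan nan]] [[nan nan nan]]meas.py:15: RuntimeWarning: Mean of empty slice
  kn=(reg|True)&(im.max(2)<60)&(y>.15)&(y<.4)&(x>.25)&(x<.5)&(z>.055)&(z<.1); print("knob",kn.sum(),np.nanmean(X[kn],0), np.argwhere(kn).mean(0))
meas.py:15: RuntimeWarning: Mean of empty slice.
  kn=(reg|True)&(im.max(2)<60)&(y>.15)&(y<.4)&(x>.25)&(x<.5)&(z>.055)&(z<.1); print("knob",kn.sum(),np.nanmean(X[kn],0), np.argwhere(kn).mean(0))
  ret = um.true_divide(
meas.py:17: RuntimeWarning: Mean of empty slice.
  u,v=np.argwhere(kn).mean(0)[::-1]; print("knob ray z.08/.07",plane(s,[[u,v]],.08),plane(s,[[u,v]],.07))
```

View pics/tap.png

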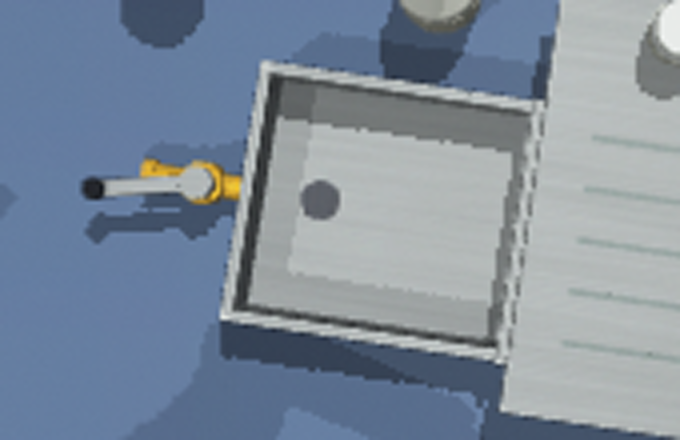

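The crop shows the lever's hub at (197,182) and the black knob at (93,187), so the lever is roughly 10° short of fully open. I'll measure that properly now.

```bash
cat > tap.py <<'E'
from h import *
yaw=np.radians(-7.95); ex=np.array([np.cos(yaw),np.sin(yaw)]); ey=np.array([-ex[1],ex[0]]); O=np.array([.4954,.0264])
def st(P): P=np.asarray(P)[...,:2]-O; return np.stack([P@ex,P@ey],-1)*1000
def w(sx,sy): return (O+ex*sx/1000+ey*sy/1000)
def tap(s):
    X=cloud(s); S=st(X); im=s["pixels"].astype(int); z=X[...,2]
    near=(np.hypot(S[...,0],S[...,1]-262)<110)&(S[...,1]>232)
    kn=(near&(im.max(2)<55)&(z>.045)).astype(np.uint8)
    k,l,stt,c=cv2.connectedComponentsWithStats(kn); i=1+np.argmax(stt[1:,4])
    m=l==i; P=X[m]; top=P[P[:,2]>.076]
    g=near&(z>.064)&(z<.085)&(im.max(2)-im.min(2)<35)&(im.max(2)>90)
    L=S[g]
    return stt[i,4],st(np.nanmean(top,0)) if len(top) else None,st(plane(s,[c[i]],.075)[0]),L.mean(0),len(L)
E
python3 - <<'E'
from tap import *
import pickle
for n in("top","scene"):
    s=pickle.load(open(n+".pkl","rb")); r=tap(s); print(n,r)
    for k in(r[1],r[2],r[3]):
        if k is not None: print("  ang",np.degrees(np.arctan2(k[1]-262,-k[0])),np.hypot(k[0],k[1]-262))
    X=cloud(s);S=st(X);z=X[...,2]
    m=(abs(z-.098)<.003)&(abs(S[...,0])<110)&(abs(S[...,1])<30); print("  lip",m.sum(),S[m].min(0),S[m].max(0),np.median(S[m],0))
    m=(abs(z-.078)<.004)&(S[...,1]>-10)&(S[...,1]<240)&(abs(S[...,0])<115); print("  tubrim",m.sum(),np.percentile(S[m],[1,99],axis=0))
o=ctrl.observe(); from scipy.spatial.transform import Rotation as Ro
q=o["tcp_rot"]; print(Ro.from_quat(q,scalar_first=True).as_matrix().round(3))
print("knob45 world",w(-56.6,318.6))
E
```

```text
top (np.int32(19), array([-16.59102196, 337.89467375]), array([-16.99286709, 338.44630465]), array([ -5.71301451, 286.48714104]), 135)
  ang 77.66879332729847 77.6869584549534
  ang 77.46776451797285 78.31216397607845
  ang 76.86742391653819 25.14475315655685
  lip 131 [-101.21029825  -28.24774871] [101.21582759   7.25489085] [-8.72850039  3.31522982]
  tubrim 558 [[-102.59950911    8.37453399]
 [ 102.74950093  225.13731978]]
scene (np.int32(56), array([-13.48795344, 339.61292859]), array([-12.67837981, 340.53083771]), array([ -2.0244217 , 286.31048457]), 222)
  ang 80.14132088542743 78.77621196962637
  ang 80.82903775339808 79.54768247216614
  ang 85.23975688146193 24.39462939676406
  lip 176 [-103.2482307   -14.79486112] [106.08872318   8.61055949] [4.85123186 3.35903472]
  tubrim 891 [[-101.08637841    4.94789417]
 [ 105.75678204  225.01138591]]
[[-0.001  0.235  0.972]
 [-0.002  0.972 -0.235]
 [-1.    -0.002 -0.   ]]
knob45 world [0.48340918 0.34976626]
```

{"fn": "servo_tool", "kwargs": {
  "motion": [
    [0, 0, -0.163, 50, -21, 0, 0.6],
    [0, 0, -0.163, 50, -21, 0, 0.6],
    [0, 0, -0.163, 50, -21, 0, 0.6],
    [0, 0, -0.163, 50, -21, 0, 0.6],
    [0, 0, -0.163, 50, -21, 0, 0.6],
    [0, 0, -0.163, 50, -21, 0, 0.6],
    [0, 0, 0, 50, -21, 0, 0.6],
    [0, 0, 0, 48, -22, 0, 0.6]
  ]
}}

```text
time_s: 1.1
tool_pos: [0.5284, 0.3647, 0.2555]
tcp_rot: [0.58, 0.403, 0.581, -0.404]
force: [0.2, 0.5, 0.1]
gripper_width: 0.0514
```

{"fn": "servo_tool", "kwargs": {
  "motion": [
    [0, 0, 0, 0, 0, 0, 0.6],
    [0, 0, 0, 0, 0, 0, 0.6]
  ]
}}

```text
time_s: 1.35
tool_pos: [0.5266, 0.3657, 0.2555]
tcp_rot: [0.58, 0.403, 0.581, -0.404]
force: [-0.5, 0.6, -0.4]
gripper_width: 0.0515
```

{"fn": "servo_tool", "kwargs": {
  "motion": [
    [0, 0, 0, 0, 0, -50, 0.6],
    [0, 0, 0, 0, 0, -50, 0.6],
    [0, 0, 0, 0, 0, -50, 0.6],
    [0, 0, 0, 0, 0, -27, 0.6],
    [0, 0, 0, 0, 0, 0, 0.6]
  ]
}}

```text
time_s: 1.98
tool_pos: [0.5237, 0.3657, 0.0762]
tcp_rot: [0.58, 0.401, 0.582, -0.405]
force: [-0.7, -0.4, 0.0]
gripper_width: 0.0513
```

{"fn": "servo_tool", "kwargs": {
  "motion": [
    [0, 0, 0, 0, 0, 0, 0.1],
    [0, 0, 0, 0, 0, 0, 0.1],
    [0, 0, 0, 0, 0, 0, 0.1],
    [0, 0, 0, 0, 0, 0, 0.1],
    [0, 0, 0, 0, 0, 0, 0.1]
  ]
}}

```text
time_s: 2.6
tool_pos: [0.5275, 0.3667, 0.0824]
tcp_rot: [0.581, 0.405, 0.58, -0.402]
force: [-1.5, 0.9, 6.7]
gripper_width: 0.0153
```

{"fn": "servo_tool", "kwargs": {
  "motion": [
    [0, 0, 0.1, -8, -0.8, 3, 0.1],
    [0, 0, 0.1, -7.9, -1.7, 0, 0.1],
    [0, 0, 0.1, -7.6, -2.4, 0, 0.1],
    [0, 0, 0.1, -7.4, -3.2, 0, 0.1],
    [0, 0, 0.1, -7, -3.9, 0, 0.1],
    [0, 0, 0.095, -6.5, -4.6, 0, 0.1],
    [0, 0, 0, 0, 0, 0, 0.1]
  ]
}}

```text
time_s: 3.48
tool_pos: [0.4814, 0.3494, 0.0826]
tcp_rot: [0.673, 0.216, 0.674, -0.216]
force: [-5.1, 1.8, -0.3]
gripper_width: 0.0156
```

Run:
```python
from tap import *
o=ctrl.observe(); p=o["tool_pos"]; k=st(p); print(p,k,np.degrees(np.arctan2(k[1]-262,-k[0])),np.hypot(k[0],k[1]-262),o["force"],o["gripper_width"])
```

```text
[0.48137405 0.3493884  0.08257221] [-58.56331315 317.94428638] 43.689754894232706 80.99027611481299 [-5.13270266  1.75137566 -0.29223088] 0.01558095607517962
```

{"fn": "servo_tool", "kwargs": {
  "motion": [
    [0, 0, 0, 1.4, 1.1, 0, 0.1],
    [0, 0, 0, 0, 0, 0, 0.1],
    [0, 0, 0, 0, 0, 0, 0.6],
    [0, 0, 0, 0, 0, 0, 0.6],
    [0, 0, 0, 0, 0, 0, 0.6],
    [0, 0, 0, 0, 0, 60, 0.6],
    [0, 0, 0, 0, 0, 60, 0.6],
    [0, 0, 0, -30, -60, 60, 0.6]
  ]
}}

```text
time_s: 4.47
tool_pos: [0.4647, 0.3097, 0.2472]
tcp_rot: [0.675, 0.216, 0.672, -0.214]
force: [0.4, -0.5, -0.5]
gripper_width: 0.0516
```

{"fn": "servo_tool", "kwargs": {
  "motion": [
    [0, 0, 0, -30, -60, 30, 0.6],
    [0, 0, 0, -30, -60, 0, 0.6],
    [0, 0, 0, 0, 0, 0, 0.6]
  ]
}}

```text
time_s: 4.85
tool_pos: [0.4084, 0.1989, 0.2702]
tcp_rot: [0.674, 0.217, 0.672, -0.217]
force: [0.7, 0.0, -0.2]
gripper_width: 0.051
```

Run:
```python
from tap import *
for n in("top","scene"):
    s=snap(n); r=tap(s); print(n,r)
    for k in(r[1],r[2],r[3]):
        if k is not None: print("  ang",np.degrees(np.arctan2(k[1]-262,-k[0])),np.hypot(k[0],k[1]-262))
    cv2.imwrite(f"pics/{n}1.png",cv2.resize(s["pixels"],(784,588)))
```

```text
top (np.int32(18), array([-55.32774379, 317.54375827]), array([-55.94890373, 317.47630956]), array([-18.46523098, 279.82314458]), 136)
  ang 45.11163105376679 78.39813974860101
  ang 44.75698957235566 78.79023258637388
  ang 43.98631443662749 25.663772870073693
scene (np.int32(52), array([-52.24026282, 319.75093056]), array([-51.49105028, 320.39751563]), array([-14.9360764, 280.4596973]), 234)
  ang 47.86817710047738 77.8730700531641
  ang 48.59629332378245 77.85626558027859
  ang 51.023049297905814 23.745458564567013
```

View pics/top1.png

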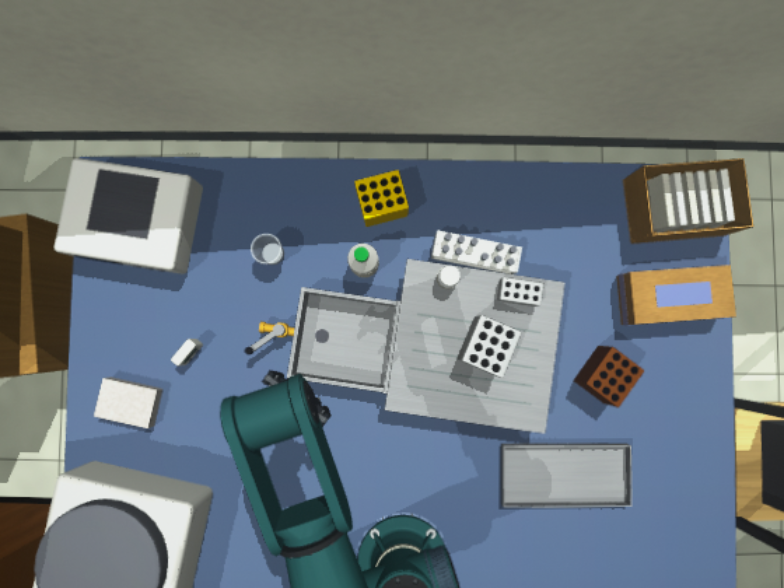

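Top view: the lever now runs from (280,329) to the knob at (250,350), which is 45° by the top camera. The scene camera says 48°, but it carries about a 2–3 mm x bias. The block at (491,345) hasn't moved. Next I'll go behind the block with the tool tilted.

{"fn": "servo_tool", "kwargs": {
  "motion": [
    [0, 0, -0.167, 7, -57, 0, 0.6],
    [0, 0, -0.167, 7, -57, 0, 0.6],
    [0, 0, -0.167, 7, -57, 0, 0.6],
    [0, 0, -0.167, 7, -57, 0, 0.6],
    [0, 0, -0.167, 7, -57, 0, 0.6],
    [0, 0, -0.167, 7, -58, 0, 0.6],
    [0, 0, -0.167, 8, -58, 0, 0.6],
    [0, 0, -0.165, 8, -58, 0, 0.6]
  ]
}}

```text
time_s: 5.95
tool_pos: [0.4695, -0.2593, 0.2691]
tcp_rot: [0.394, 0.587, 0.394, -0.587]
force: [1.2, 0.0, 0.1]
gripper_width: 0.0517
```

{"fn": "servo_tool", "kwargs": {
  "motion": [
    [0.161, -0.0665, 0, 0, 0, 0, 0.6],
    [0.161, -0.0665, 0, 0, 0, 0, 0.6],
    [0.161, -0.0665, 0, 0, 0, 0, 0.6],
    [0.161, -0.0665, 0, 0, 0, 0, 0.6],
    [0, 0, 0, 0, 0, 0, 0.6],
    [0, 0, 0, 0, 0, 0, 0.6]
  ]
}}

```text
time_s: 6.7
tool_pos: [0.4687, -0.2574, 0.2695]
tcp_rot: [0.239, 0.751, 0.505, -0.35]
force: [0.2, -0.2, -0.1]
gripper_width: 0.051
```

```bash
cat > pose.py <<'E'
from tap import *
from scipy.spatial.transform import Rotation as Ro
def pose():
    o=ctrl.observe(); M=Ro.from_quat(o["tcp_rot"],scalar_first=True).as_matrix(); p=o["tool_pos"]
    print("t",o["time_s"],"p",p.round(4),"st",st(p).round(1),"F",o["force"].round(1),"w",o["gripper_width"])
    print("a",M[:,0].round(3),"jaw ang",np.degrees(np.arctan2(M[1,1],M[0,1])).round(2),"st",(np.degrees(np.arctan2(M[1,1],M[0,1]))+7.95).round(2),"tilt",np.degrees(np.arccos(-M[2,0])).round(1),"jawz",M[2,1].round(3))
    print("j",o["joint_positions"].round(2)); return o,M
def block(s):
    X=cloud(s);S=st(X);z=X[...,2];im=s["pixels"].astype(int)
    m=((abs(z-.186)<.006)&(S[...,1]<20)&(S[...,1]>-300)&(S[...,0]>-90)&(S[...,0]<140)&(im.max(2)-im.min(2)<40)).astype(np.uint8)
    m=cv2.morphologyEx(m,cv2.MORPH_OPEN,np.ones((2,2),np.uint8)); k,l,stt,_=cv2.connectedComponentsWithStats(m); i=1+np.argmax(stt[1:,4])
    return stt[i,4],cv2.minAreaRect(S[l==i].astype(np.float32))
E
python3 -c "
from pose import *
pose(); print(block(snap('top')),block(snap('scene')))"
```

```text
t 6.7 p [ 0.4687 -0.2574  0.2695] st [  12.8 -284.7] F [ 0.2 -0.2 -0.1] w 0.05104847566862842
a [ 0.244  0.592 -0.768] jaw ang -22.0 st -14.05 tilt 39.8 jawz 0.006
j [-0.93  0.19  1.37  0.62  1.92 -0.43]
(np.int32(1126), ((31.567787170410156, -212.81982421875), (111.58937072753906, 108.35572052001953), 75.225341796875)) (np.int32(523), ((-66.97718048095703, -300.90985107421875), (407.51416015625, 89.58982849121094), 51.588409423828125))
```

{"fn": "servo_tool", "kwargs": {
  "motion": [
    [0, 0, 0, -1, -2, -50, 0.6],
    [0, 0, 0, -1, -1, -50, 0.6],
    [0, 0, 0, 0, 0, -42, 0.6],
    [0, 0, 0, 0, 0, 0, 0.6]
  ]
}}

```text
time_s: 7.3
tool_pos: [0.465, -0.2581, 0.1254]
tcp_rot: [0.236, 0.751, 0.507, -0.35]
force: [0.4, -0.1, 1.0]
gripper_width: 0.0513
```

{"fn": "servo_tool", "kwargs": {
  "motion": [
    [0, 0, 0, 1.5, 3.7, 0, 0.6],
    [0, 0, 0, 1.5, 3.7, 0, 0.6],
    [0, 0, 0, 1.5, 3.7, 0, 0.6],
    [0, 0, 0, 0.8, 1.8, 0, 0.6],
    [0, 0, 0, 0, 0, 0, 0.6]
  ]
}}

```text
time_s: 7.92
tool_pos: [0.4711, -0.2475, 0.1278]
tcp_rot: [0.239, 0.752, 0.505, -0.35]
force: [-0.3, 0.2, -0.0]
gripper_width: 0.0509
```

Run:
```python
from pose import *
pose(); s=snap("scene"); cv2.imwrite("pics/s2.png",cv2.resize(s["pixels"][130:280,180:400],(792,540),interpolation=cv2.INTER_CUBIC))
```

```text
t 7.925 p [ 0.4711 -0.2475  0.1278] st [  13.8 -274.6] F [-0.3  0.2 -0. ] w 0.05092656366197554
a [ 0.245  0.593 -0.767] jaw ang -22.05 st -14.1 tilt 39.9 jawz 0.006
j [-0.92  0.28  1.56  0.59  1.68 -0.58]
```

View pics/s2.png

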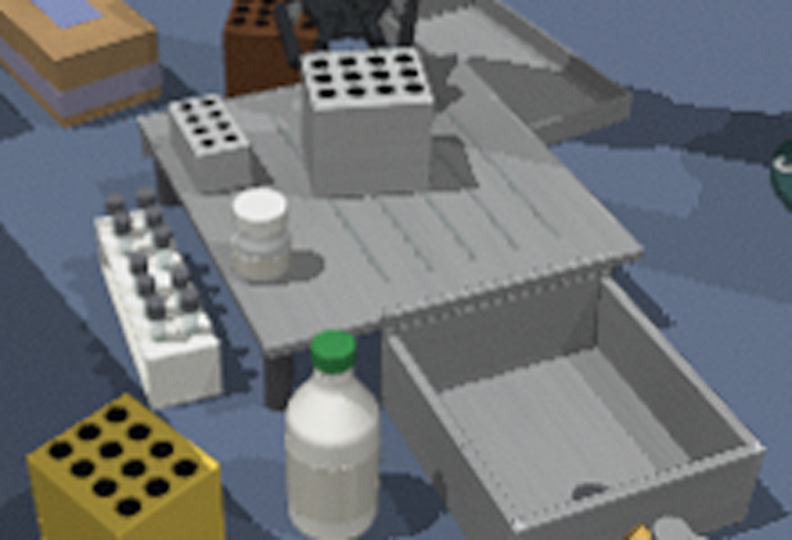

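The crop shows the block standing at (365,120) with the open gripper centred behind it, not touching yet. I'll creep forward until it makes contact.

{"fn": "servo_tool", "kwargs": {
  "motion": [
    [0, 0, 0, 0.8, 1.9, 0, 0.6],
    [0, 0, 0, 0.8, 1.9, 0, 0.6],
    [0, 0, 0, 0.8, 1.9, 0, 0.6],
    [0, 0, 0, 0.4, 0.9, 0, 0.6],
    [0, 0, 0, 0, 0, 0, 0.6]
  ]
}}

```text
time_s: 8.6
tool_pos: [0.4738, -0.2409, 0.1275]
tcp_rot: [0.239, 0.752, 0.505, -0.35]
force: [-0.3, -0.2, -0.4]
gripper_width: 0.0515
```

{"fn": "servo_tool", "kwargs": {
  "motion": [
    [0, 0, 0, 0.6, 1.4, 0, 0.6],
    [0, 0, 0, 0.6, 1.4, 0, 0.6],
    [0, 0, 0, 0.6, 1.4, 0, 0.6]
  ]
}}

```text
time_s: 8.98
tool_pos: [0.4754, -0.2375, 0.1275]
tcp_rot: [0.239, 0.752, 0.505, -0.35]
force: [-3.7, -6.2, 1.8]
gripper_width: 0.0516
```

{"fn": "servo_tool", "kwargs": {
  "motion": [
    [0, 0, 0, 0.6, 1.4, 0, 0.6],
    [0, 0, 0, 0.6, 1.4, 0, 0.6],
    [0, 0, 0, 0.6, 1.4, 0, 0.6]
  ]
}}

```text
time_s: 9.35
tool_pos: [0.4763, -0.2366, 0.1276]
tcp_rot: [0.241, 0.751, 0.503, -0.353]
force: [-8.3, -13.4, 2.4]
gripper_width: 0.051
```

```bash
python3 -c "
from pose import *
pose()"
```

```text
t 9.35 p [ 0.4763 -0.2366  0.1276] st [  17.5 -263.1] F [ -8.3 -13.4   2.4] w 0.05098007774190361
a [ 0.245  0.585 -0.773] jaw ang -22.22 st -14.27 tilt 39.4 jawz 0.007
j [-0.9   0.26  1.57  0.59  1.66 -0.56]
```

```bash
cat > plan.py <<'E'
from tap import *
def path(c,phi,segs,d=66):
    """segs: (arclength, dphi, n) ; block centre moves along its own y axis. prints rows in world mm."""
    c=np.array(c,float)
    for L,dp,n in segs:
        for _ in range(n):
            by=lambda f:np.array([-np.sin(f),np.cos(f)])
            t0=c-d*by(phi); c=c+L/n*by(phi+dp/n/2); phi+=dp/n; t1=c-d*by(phi); D=t1-t0
            W=ex*D[0]+ey*D[1]; print([0,0,round(dp/n,3),round(W[0],1),round(W[1],1),0,.6])
        print("c",c.round(1),"phi",np.degrees(phi).round(1))
E
python3 -c "
from plan import *
path((33.8,-199.1),np.radians(-14.3),[(54,.494,12),(62,0,12),(27,-.244,6)])"
```

```text
[0, 0, 0.041, np.float64(4.2), np.float64(3.2), 0, 0.6]
[0, 0, 0.041, np.float64(4.0), np.float64(3.4), 0, 0.6]
[0, 0, 0.041, np.float64(3.9), np.float64(3.6), 0, 0.6]
[0, 0, 0.041, np.float64(3.7), np.float64(3.7), 0, 0.6]
[0, 0, 0.041, np.float64(3.6), np.float64(3.9), 0, 0.6]
[0, 0, 0.041, np.float64(3.4), np.float64(4.0), 0, 0.6]
[0, 0, 0.041, np.float64(3.2), np.float64(4.1), 0, 0.6]
[0, 0, 0.041, np.float64(3.1), np.float64(4.3), 0, 0.6]
[0, 0, 0.041, np.float64(2.9), np.float64(4.4), 0, 0.6]
[0, 0, 0.041, np.float64(2.7), np.float64(4.5), 0, 0.6]
[0, 0, 0.041, np.float64(2.5), np.float64(4.6), 0, 0.6]
[0, 0, 0.041, np.float64(2.3), np.float64(4.7), 0, 0.6]
c [  33.9 -145.6] phi 14.0
[0, 0, 0.0, np.float64(-0.5), np.float64(5.1), 0, 0.6]
[0, 0, 0.0, np.float64(-0.5), np.float64(5.1), 0, 0.6]
[0, 0, 0.0, np.float64(-0.5), np.float64(5.1), 0, 0.6]
[0, 0, 0.0, np.float64(-0.5), np.float64(5.1), 0, 0.6]
[0, 0, 0.0, np.float64(-0.5), np.float64(5.1), 0, 0.6]
[0, 0, 0.0, np.float64(-0.5), np.float64(5.1), 0, 0.6]
[0, 0, 0.0, np.float64(-0.5), np.float64(5.1), 0, 0.6]
[0, 0, 0.0, np.float64(-0.5), np.float64(5.1), 0, 0.6]
[0, 0, 0.0, np.float64(-0.5), np.float64(5.1), 0, 0.6]
[0, 0, 0.0, np.float64(-0.5), np.float64(5.1), 0, 0.6]
[0, 0, 0.0, np.float64(-0.5), np.float64(5.1), 0, 0.6]
[0, 0, 0.0, np.float64(-0.5), np.float64(5.1), 0, 0.6]
c [ 18.9 -85.5] phi 14.0
[0, 0, -0.041, np.float64(-3.1), np.float64(4.3), 0, 0.6]
[0, 0, -0.041, np.float64(-2.9), np.float64(4.4), 0, 0.6]
[0, 0, -0.041, np.float64(-2.7), np.float64(4.5), 0, 0.6]
[0, 0, -0.041, np.float64(-2.5), np.float64(4.6), 0, 0.6]
[0, 0, -0.041, np.float64(-2.3), np.float64(4.7), 0, 0.6]
[0, 0, -0.041, np.float64(-2.1), np.float64(4.8), 0, 0.6]
c [ 15.6 -58.8] phi 0.0
```

{"fn": "servo_tool", "kwargs": {
  "motion": [
    [0, 0, 0.041, 4.2, 3.2, 0, 0.6],
    [0, 0, 0.041, 4.0, 3.4, 0, 0.6],
    [0, 0, 0.041, 3.9, 3.6, 0, 0.6],
    [0, 0, 0.041, 3.7, 3.7, 0, 0.6],
    [0, 0, 0.041, 3.6, 3.9, 0, 0.6],
    [0, 0, 0.041, 3.4, 4.0, 0, 0.6]
  ]
}}

```text
time_s: 10.1
tool_pos: [0.5006, -0.2152, 0.1276]
tcp_rot: [0.283, 0.684, 0.591, -0.321]
force: [-3.1, -13.1, 1.3]
gripper_width: 0.0515
```

```bash
cat >> pose.py <<'E'
def block2(s):
    "block from its dark wells on the top plane: station centre and yaw"
    X=cloud(s);S=st(X);z=X[...,2];im=s["pixels"].astype(int)
    m=((abs(z-.186)<.004)&(S[...,1]<20)&(S[...,1]>-270)&(S[...,0]>-60)&(S[...,0]<110)&(im.max(2)-im.min(2)<40)&(im.max(2)>130)).astype(np.uint8)
    m=cv2.morphologyEx(m,cv2.MORPH_CLOSE,np.ones((7,7),np.uint8)); m=cv2.morphologyEx(m,cv2.MORPH_OPEN,np.ones((9,9),np.uint8))
    k,l,stt,_=cv2.connectedComponentsWithStats(m); i=1+np.argmax(stt[1:,4])
    ys,xs=np.nonzero(l==i); P=st(plane(s,np.c_[xs,ys],.186))
    c,sz,a=cv2.minAreaRect(P.astype(np.float32)); return stt[i,4],np.round(c,1),np.round(sz,1),round(a,1)
if __name__=="__main__":
    pose()
    for n in("top","scene"): print(n,block2(snap(n)))
E
python3 pose.py
```

```text
t 10.1 p [ 0.5006 -0.2152  0.1276] st [  38.6 -238.6] F [ -3.1 -13.1   1.3] w 0.05146653614851827
a [ 0.096  0.627 -0.773] jaw ang -8.17 st -0.22 tilt 39.4 jawz 0.008
j [-0.8   0.35  1.45  0.54  1.76 -0.67]
top (np.int32(1115), array([  38.7, -172.3]), array([ 91.6, 103.5]), 89.9)
scene (np.int32(466), array([  41.5, -169.4]), array([99.7, 92.7]), 68.3)
```

```bash
python3 -c "
from plan import *
path((38.7,-172.3),0,[(34,.31,7),(48,0,8),(34,-.31,7)])" | sed 's/np.float64(\([-0-9.]*\))/\1/g'
```

```text
[0, 0, 0.044, 3.5, 4.5, 0, 0.6]
[0, 0, 0.044, 3.3, 4.6, 0, 0.6]
[0, 0, 0.044, 3.1, 4.8, 0, 0.6]
[0, 0, 0.044, 2.8, 4.9, 0, 0.6]
[0, 0, 0.044, 2.6, 5.0, 0, 0.6]
[0, 0, 0.044, 2.4, 5.1, 0, 0.6]
[0, 0, 0.044, 2.2, 5.2, 0, 0.6]
c [  33.5 -138.8] phi 17.8
[0, 0, 0.0, -1.0, 5.9, 0, 0.6]
[0, 0, 0.0, -1.0, 5.9, 0, 0.6]
[0, 0, 0.0, -1.0, 5.9, 0, 0.6]
[0, 0, 0.0, -1.0, 5.9, 0, 0.6]
[0, 0, 0.0, -1.0, 5.9, 0, 0.6]
[0, 0, 0.0, -1.0, 5.9, 0, 0.6]
[0, 0, 0.0, -1.0, 5.9, 0, 0.6]
[0, 0, 0.0, -1.0, 5.9, 0, 0.6]
c [ 18.8 -93.1] phi 17.8
[0, 0, -0.044, -3.6, 4.4, 0, 0.6]
[0, 0, -0.044, -3.4, 4.5, 0, 0.6]
[0, 0, -0.044, -3.2, 4.7, 0, 0.6]
[0, 0, -0.044, -3.0, 4.8, 0, 0.6]
[0, 0, -0.044, -2.8, 4.9, 0, 0.6]
[0, 0, -0.044, -2.6, 5.1, 0, 0.6]
[0, 0, -0.044, -2.3, 5.2, 0, 0.6]
c [ 13.6 -59.7] phi -0.0
```

{"fn": "servo_tool", "kwargs": {
  "motion": [
    [0, 0, 0.044, 3.5, 4.5, 0, 0.6],
    [0, 0, 0.044, 3.3, 4.6, 0, 0.6],
    [0, 0, 0.044, 3.1, 4.8, 0, 0.6],
    [0, 0, 0.044, 2.8, 4.9, 0, 0.6],
    [0, 0, 0.044, 2.6, 5.0, 0, 0.6],
    [0, 0, 0.044, 2.4, 5.1, 0, 0.6],
    [0, 0, 0.044, 2.2, 5.2, 0, 0.6]
  ]
}}

```text
time_s: 11.08
tool_pos: [0.5216, -0.1809, 0.1277]
tcp_rot: [0.329, 0.585, 0.689, -0.274]
force: [2.2, -12.5, 0.8]
gripper_width: 0.0517
```

{"fn": "servo_tool", "kwargs": {
  "motion": [
    [0, 0, 0, -1, 5.9, 0, 0.6],
    [0, 0, 0, -1, 5.9, 0, 0.6],
    [0, 0, 0, -1, 5.9, 0, 0.6],
    [0, 0, 0, -1, 5.9, 0, 0.6]
  ]
}}

```text
time_s: 11.58
tool_pos: [0.5178, -0.1576, 0.1277]
tcp_rot: [0.329, 0.586, 0.688, -0.274]
force: [2.2, -12.9, 0.6]
gripper_width: 0.0511
```

```bash
python3 pose.py
```

```text
t 11.575 p [ 0.5178 -0.1576  0.1277] st [  47.6 -179.1] F [  2.2 -12.9   0.6] w 0.05110547366385968
a [-0.097  0.625 -0.774] jaw ang 9.4 st 17.35 tilt 39.3 jawz 0.009
j [-0.65  0.41  1.38  0.47  1.85 -0.8 ]
top (np.int32(1128), array([  27.7, -115.9]), array([103.5,  91.3]), 16.8)
scene (np.int32(510), array([  32.1, -114.3]), array([102.7,  93.7]), 17.9)
```

{"fn": "servo_tool", "kwargs": {
  "motion": [
    [0, 0, 0, -1, 5.9, 0, 0.6],
    [0, 0, 0, -1, 5.9, 0, 0.6],
    [0, 0, 0, -1, 5.9, 0, 0.6],
    [0, 0, 0, -1, 5.9, 0, 0.6]
  ]
}}

```text
time_s: 12.18
tool_pos: [0.5138, -0.134, 0.1277]
tcp_rot: [0.329, 0.586, 0.688, -0.274]
force: [2.8, -13.4, 0.4]
gripper_width: 0.0513
```

{"fn": "servo_tool", "kwargs": {
  "motion": [
    [0, 0, -0.044, -3.6, 4.4, 0, 0.6],
    [0, 0, -0.044, -3.4, 4.5, 0, 0.6],
    [0, 0, -0.044, -3.2, 4.7, 0, 0.6],
    [0, 0, -0.044, -3, 4.8, 0, 0.6],
    [0, 0, -0.044, -2.8, 4.9, 0, 0.6],
    [0, 0, -0.044, -2.6, 5.1, 0, 0.6],
    [0, 0, -0.044, -1.5, 3.2, 0, 0.6]
  ]
}}

```text
time_s: 13.05
tool_pos: [0.4924, -0.1015, 0.1276]
tcp_rot: [0.283, 0.684, 0.591, -0.32]
force: [-3.4, -11.5, 1.8]
gripper_width: 0.0517
```

```bash
python3 pose.py
```

```text
t 13.05 p [ 0.4924 -0.1015  0.1276] st [  14.7 -127.1] F [ -3.4 -11.5   1.8] w 0.05170284619086438
a [ 0.097  0.628 -0.772] jaw ang -8.18 st -0.23 tilt 39.4 jawz 0.008
j [-0.66  0.2   1.64  0.59  1.66 -0.58]
top (np.int32(1126), array([ 14.3, -60.8]), array([103.5,  91.2]), 0.3)
scene (np.int32(620), array([ 17. , -60.8]), array([104.4,  96.7]), 0.3)
```

{"fn": "servo_tool", "kwargs": {
  "motion": [
    [0, 0, 0, 0.3, 2.5, 0, 0.6],
    [0, 0, 0, 0.4, 2.5, 0, 0.6],
    [0, 0, 0, 0.3, 2.5, 0, 0.6],
    [0, 0, 0, 0.4, 2.5, 0, 0.6],
    [0, 0, 0, 0.2, 1.2, 0, 0.6]
  ]
}}

```text
time_s: 13.78
tool_pos: [0.4943, -0.0911, 0.1276]
tcp_rot: [0.283, 0.684, 0.591, -0.321]
force: [-3.3, -14.9, 2.3]
gripper_width: 0.0513
```

{"fn": "servo_tool", "kwargs": {
  "motion": [
    [0, 0, 0, 0.1, 0.6, 0, 0.6],
    [0, 0, 0, 0.1, 0.6, 0, 0.6],
    [0, 0, 0, 0.1, 0.6, 0, 0.6]
  ]
}}

```text
time_s: 14.15
tool_pos: [0.4946, -0.0895, 0.1276]
tcp_rot: [0.283, 0.684, 0.591, -0.321]
force: [-3.0, -13.7, 1.8]
gripper_width: 0.0512
```

```bash
python3 pose.py
```

```text
t 14.15 p [ 0.4946 -0.0895  0.1276] st [  15.2 -114.9] F [ -3.  -13.7   1.8] w 0.05120374004981589
a [ 0.097  0.627 -0.773] jaw ang -8.18 st -0.23 tilt 39.3 jawz 0.009
j [-0.64  0.19  1.66  0.6   1.65 -0.57]
top (np.int32(1120), array([ 15.3, -48.7]), array([103.1,  91.3]), 0.3)
scene (np.int32(629), array([ 17.3, -48.4]), array([ 95.8, 104.2]), 88.1)
```

~2.7 mm to go. I'll creep at 0.5 mm per row and watch the force.

{"fn": "servo_tool", "kwargs": {
  "motion": [
    [0, 0, 0, 0.1, 0.5, 0, 0.6],
    [0, 0, 0, 0.1, 0.5, 0, 0.6],
    [0, 0, 0, 0, 0.5, 0, 0.6]
  ]
}}

```text
time_s: 14.62
tool_pos: [0.4948, -0.088, 0.1277]
tcp_rot: [0.283, 0.684, 0.59, -0.321]
force: [-2.5, -14.7, 2.2]
gripper_width: 0.0514
```

{"fn": "servo_tool", "kwargs": {
  "motion": [
    [0, 0, 0, 0.1, 0.5, 0, 0.6],
    [0, 0, 0, 0.1, 0.5, 0, 0.6]
  ]
}}

```text
time_s: 14.88
tool_pos: [0.495, -0.0875, 0.1277]
tcp_rot: [0.284, 0.684, 0.59, -0.321]
force: [-4.1, -18.1, 3.2]
gripper_width: 0.0512
```

{"fn": "servo_tool", "kwargs": {
  "motion": [
    [0, 0, 0, 0.1, 0.5, 0, 0.6],
    [0, 0, 0, 0, 0.5, 0, 0.6]
  ]
}}

```text
time_s: 15.12
tool_pos: [0.495, -0.0874, 0.1277]
tcp_rot: [0.284, 0.684, 0.59, -0.322]
force: [-4.3, -19.4, 3.6]
gripper_width: 0.0515
```

```bash
python3 pose.py
```

```text
t 15.125 p [ 0.495  -0.0874  0.1277] st [  15.4 -112.8] F [ -4.3 -19.4   3.6] w 0.05147900129696559
a [ 0.097  0.624 -0.775] jaw ang -8.2 st -0.25 tilt 39.2 jawz 0.009
j [-0.64  0.19  1.66  0.6   1.64 -0.56]
top (np.int32(1123), array([ 15., -47.]), array([103.5,  91.1]), 0.3)
scene (np.int32(623), array([ 17.8, -46.6]), array([ 95.3, 104.9]), 88.1)
```

The block is seated: its centre is 46–47 mm before the lip and square to it, and the force is rising with no further motion. I'll back off, rise, and approach near the top.

{"fn": "servo_tool", "kwargs": {
  "motion": [
    [0, 0, 0, -1.1, -8, 0, 0.6],
    [0, 0, 0, -1.1, -8, 0, 0.6],
    [0, 0, 0, 0, 0, 20, 0.6],
    [0, 0, 0, 0, 0, 20, 0.6],
    [0, 0, 0, 0, 0, 17, 0.6],
    [0, 0, 0, 0, 0, 0, 0.6],
    [0, 0, 0, 0, 0, 0, 0.6]
  ]
}}

```text
time_s: 16.1
tool_pos: [0.4921, -0.0971, 0.1844]
tcp_rot: [0.28, 0.684, 0.594, -0.318]
force: [0.8, -0.4, -0.2]
gripper_width: 0.0511
```

```bash
python3 pose.py
python3 - <<'E'
from h import *
s=snap("scene"); cv2.imwrite("pics/s3.png",cv2.resize(s["pixels"][100:310,180:420],(686,600),interpolation=cv2.INTER_CUBIC))
E
```

```text
t 16.1 p [ 0.4921 -0.0971  0.1844] st [  13.8 -122.8] F [ 0.8 -0.4 -0.2] w 0.05107721949907672
a [ 0.093  0.635 -0.767] jaw ang -7.95 st -0.0 tilt 39.9 jawz 0.005
j [-0.66  0.15  1.59  0.6   1.76 -0.52]
top (np.int32(1140), array([ 15.2, -47.3]), array([103.6,  92.3]), 0.0)
scene (np.int32(641), array([ 18.3, -48.3]), array([100.4, 103.5]), 85.1)
```

View pics/s3.png

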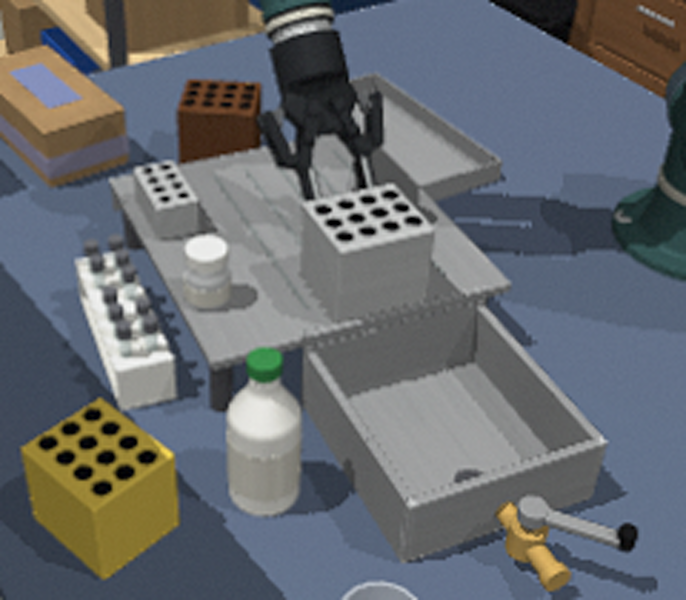

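The crop shows the block upright at (368,250), flush along the lip, with the gripper behind it near its top. The lever at (580,525) is unchanged. Next I'll make contact high on the back face.

{"fn": "servo_tool", "kwargs": {
  "motion": [
    [0, 0, 0, 0.4, 3, 0, 0.6],
    [0, 0, 0, 0.4, 3, 0, 0.6],
    [0, 0, 0, 0.3, 2, 0, 0.6],
    [0, 0, 0, 0.1, 1, 0, 0.6],
    [0, 0, 0, 0.1, 1, 0, 0.6],
    [0, 0, 0, 0, 0, 0, 0.6]
  ]
}}

```text
time_s: 17.0
tool_pos: [0.4935, -0.0877, 0.1846]
tcp_rot: [0.28, 0.684, 0.593, -0.318]
force: [-0.6, -2.3, 0.3]
gripper_width: 0.0514
```

```bash
python3 pose.py
python3 - <<'E'
from tap import *
r=np.array([-112.8,87.]); n=22; d=np.radians(55)/n
for k in range(n):
    f=lambda t:np.array([r[0]*np.cos(t)+r[1]*np.sin(t),-r[0]*np.sin(t)+r[1]*np.cos(t)])
    D=f((k+1)*d)-f(k*d); W=ey*D[0]
    print([round(float(v),3) for v in(-d*ex[0],-d*ex[1],0)],[round(float(v),1) for v in(W[0],W[1],D[1])])
E
```

```text
t 17.0 p [ 0.4935 -0.0877  0.1846] st [  13.9 -113.3] F [-0.6 -2.3  0.3] w 0.05136670605984454
a [ 0.093  0.634 -0.768] jaw ang -7.99 st -0.04 tilt 39.9 jawz 0.006
j [-0.64  0.14  1.6   0.61  1.74 -0.5 ]
top (np.int32(1135), array([ 15.1, -47.2]), array([ 92.2, 103.3]), 89.9)
scene (np.int32(632), array([ 18.4, -47.5]), array([100.3, 103.5]), 85.1)
[-0.043, 0.006, 0.0] [0.5, 3.9, 4.8]
[-0.043, 0.006, 0.0] [0.6, 4.1, 4.7]
[-0.043, 0.006, 0.0] [0.6, 4.3, 4.5]
[-0.043, 0.006, 0.0] [0.6, 4.5, 4.3]
[-0.043, 0.006, 0.0] [0.6, 4.6, 4.1]
[-0.043, 0.006, 0.0] [0.7, 4.8, 3.9]
[-0.043, 0.006, 0.0] [0.7, 5.0, 3.7]
[-0.043, 0.006, 0.0] [0.7, 5.1, 3.4]
[-0.043, 0.006, 0.0] [0.7, 5.3, 3.2]
[-0.043, 0.006, 0.0] [0.8, 5.4, 3.0]
[-0.043, 0.006, 0.0] [0.8, 5.5, 2.7]
[-0.043, 0.006, 0.0] [0.8, 5.6, 2.5]
[-0.043, 0.006, 0.0] [0.8, 5.7, 2.2]
[-0.043, 0.006, 0.0] [0.8, 5.8, 2.0]
[-0.043, 0.006, 0.0] [0.8, 5.9, 1.7]
[-0.043, 0.006, 0.0] [0.8, 6.0, 1.5]
[-0.043, 0.006, 0.0] [0.8, 6.0, 1.2]
[-0.043, 0.006, 0.0] [0.8, 6.1, 0.9]
[-0.043, 0.006, 0.0] [0.9, 6.1, 0.7]
[-0.043, 0.006, 0.0] [0.9, 6.1, 0.4]
[-0.043, 0.006, 0.0] [0.9, 6.2, 0.1]
[-0.043, 0.006, 0.0] [0.9, 6.2, -0.2]
```

{"fn": "servo_tool", "kwargs": {
  "motion": [
    [0, 0, 0, 0.2, 1.2, 0, 0.6],
    [0, 0, 0, 0.2, 1.3, 0, 0.6],
    [-0.043, 0.006, 0, 0.5, 3.9, 4.8, 0.6],
    [-0.043, 0.006, 0, 0.6, 4.1, 4.7, 0.6]
  ]
}}

```text
time_s: 17.6
tool_pos: [0.4949, -0.0797, 0.1936]
tcp_rot: [0.307, 0.669, 0.579, -0.35]
force: [-1.4, -9.3, -1.2]
gripper_width: 0.0514
```

{"fn": "servo_tool", "kwargs": {
  "motion": [
    [-0.043, 0.006, 0, 0.6, 4.3, 4.5, 0.6],
    [-0.043, 0.006, 0, 0.6, 4.5, 4.3, 0.6]
  ]
}}

```text
time_s: 17.85
tool_pos: [0.4962, -0.0704, 0.2028]
tcp_rot: [0.332, 0.653, 0.566, -0.378]
force: [-2.4, -8.0, -0.7]
gripper_width: 0.0512
```

Run:
```python
from pose import *
pose()
for n in("top","scene"):
    s=snap(n);X=cloud(s);S=st(X);m=(abs(S[...,0]-15)<40)&(S[...,1]>-115)&(S[...,1]<60)&(X[...,2]>.15)&(X[...,2]<.25)&(s["pixels"].max(2)>110)
    P=np.c_[S[m][:,1],X[m][:,2]*1000]; A=np.c_[P[:,0],np.ones(len(P))]; print(n,len(P),np.linalg.lstsq(A,P[:,1],rcond=None)[0], P.min(0),P.max(0))
    if n=="scene": cv2.imwrite("pics/s4.png",cv2.resize(s["pixels"][100:310,180:420],(686,600),interpolation=cv2.INTER_CUBIC))
```

```text
t 17.85 p [ 0.4962 -0.0704  0.2028] st [ 14.2 -95.7] F [-2.4 -8.  -0.7] w 0.05117843942043445
a [ 0.074  0.488 -0.87 ] jaw ang -8.03 st -0.08 tilt 29.6 jawz 0.006
j [-0.54  0.06  1.58  0.48  1.69 -0.39]
top 632 [ -0.18725539 187.01113414] [-92.61238282 177.7602434 ] [ 14.49575528 223.26543043]
scene 516 [ -0.2326955  187.58624952] [-114.51669881  177.51443697] [ 15.78781203 223.04349764]
```

View pics/s4.png

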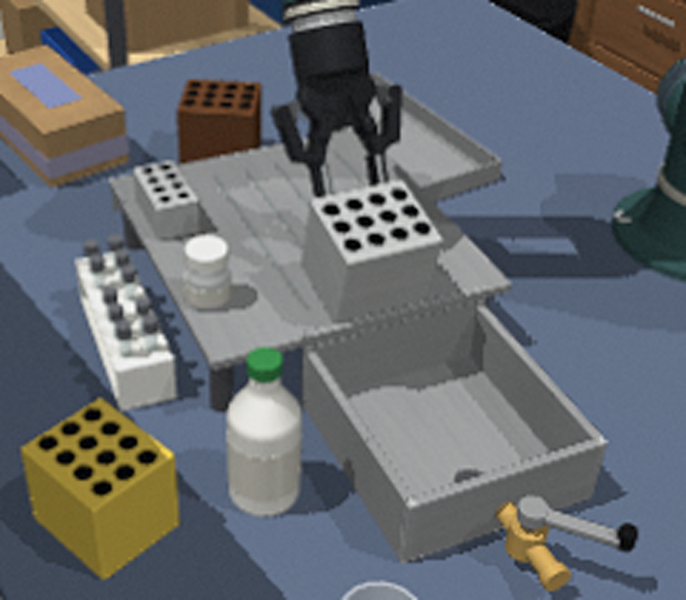

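The block is tipping about the lip, roughly 11–13° so far with its top at (375,220), and the force is steady at about 8 N. I'll continue along the arc.

{"fn": "servo_tool", "kwargs": {
  "motion": [
    [-0.043, 0.006, 0, 0.6, 4.6, 4.1, 0.6],
    [-0.043, 0.006, 0, 0.7, 4.8, 3.9, 0.6],
    [-0.043, 0.006, 0, 0.7, 5.0, 3.7, 0.6],
    [-0.043, 0.006, 0, 0.7, 5.1, 3.4, 0.6]
  ]
}}

```text
time_s: 18.45
tool_pos: [0.4991, -0.0499, 0.2182]
tcp_rot: [0.38, 0.618, 0.536, -0.432]
force: [0.1, -5.2, -0.5]
gripper_width: 0.0512
```

{"fn": "servo_tool", "kwargs": {
  "motion": [
    [-0.043, 0.006, 0, 0.7, 5.3, 3.2, 0.6],
    [-0.043, 0.006, 0, 0.8, 5.4, 3.0, 0.6],
    [-0.043, 0.006, 0, 0.8, 5.5, 2.7, 0.6],
    [-0.043, 0.006, 0, 0.8, 5.6, 2.5, 0.6]
  ]
}}

```text
time_s: 18.95
tool_pos: [0.5021, -0.0272, 0.2292]
tcp_rot: [0.424, 0.578, 0.502, -0.484]
force: [0.1, -3.3, 0.0]
gripper_width: 0.0509
```

{"fn": "servo_tool", "kwargs": {
  "motion": [
    [-0.043, 0.006, 0, 0.8, 5.7, 2.2, 0.6],
    [-0.043, 0.006, 0, 0.8, 5.8, 2.0, 0.6],
    [-0.043, 0.006, 0, 0.8, 5.9, 1.7, 0.6],
    [-0.043, 0.006, 0, 0.8, 6.0, 1.5, 0.6]
  ]
}}

```text
time_s: 19.45
tool_pos: [0.505, -0.0031, 0.2365]
tcp_rot: [0.466, 0.534, 0.464, -0.531]
force: [-0.1, -1.4, -0.8]
gripper_width: 0.0514
```

{"fn": "servo_tool", "kwargs": {
  "motion": [
    [-0.043, 0.006, 0, 0.8, 6.0, 1.2, 0.6],
    [-0.043, 0.006, 0, 0.8, 6.1, 0.9, 0.6],
    [-0.043, 0.006, 0, 0.9, 6.1, 0.7, 0.6]
  ]
}}

```text
time_s: 19.82
tool_pos: [0.5074, 0.0156, 0.2392]
tcp_rot: [-0.495, -0.498, -0.434, 0.565]
force: [0.0, -1.0, 0.8]
gripper_width: 0.051
```

Run:
```python
from pose import *
pose()
s=snap("scene"); cv2.imwrite("pics/s5.png",cv2.resize(s["pixels"][100:310,180:420],(686,600),interpolation=cv2.INTER_CUBIC))
```

```text
t 19.825 p [0.5074 0.0156 0.2392] st [13.4 -9. ] F [ 0.  -1.   0.8] w 0.0510118996804383
a [-0.014 -0.127 -0.992] jaw ang -7.7 st 0.25 tilt 7.4 jawz 0.003
j [-0.01  0.01  1.49 -0.13  1.65  0.12]
```

View pics/s5.png

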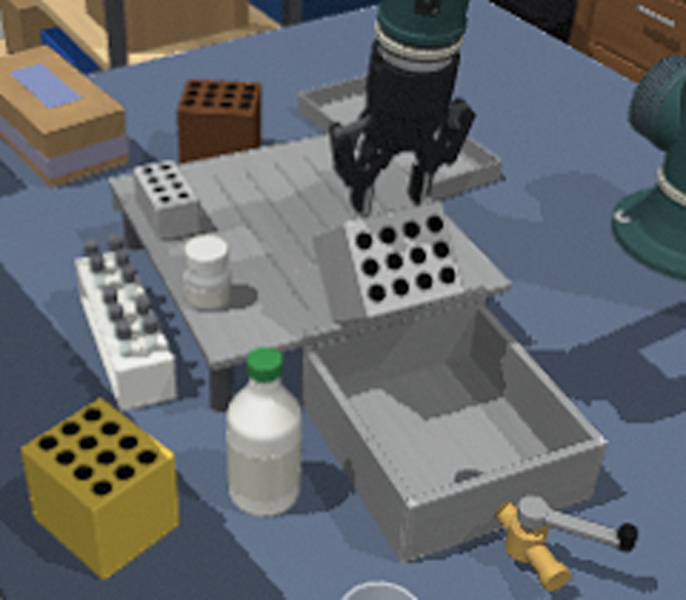

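The block is tipped about 47° over the lip with its well face at (405,260), and the force is close to zero, so it's near balance. I'll finish the arc.

{"fn": "servo_tool", "kwargs": {
  "motion": [
    [-0.043, 0.006, 0, 0.9, 6.1, 0.4, 0.6],
    [-0.043, 0.006, 0, 0.9, 6.2, 0.1, 0.6],
    [-0.043, 0.006, 0, 0.9, 6.2, -0.2, 0.6],
    [-0.043, 0.006, 0, 0.9, 6.2, -0.5, 0.6],
    [0, 0, 0, 0, 0, 0, 0.6]
  ]
}}

```text
time_s: 20.5
tool_pos: [0.511, 0.0406, 0.2384]
tcp_rot: [-0.531, -0.447, -0.391, 0.605]
force: [0.2, 0.1, 0.1]
gripper_width: 0.0516
```

{"fn": "servo_tool", "kwargs": {
  "motion": [
    [0, 0, 0, 0, 0, 0, 0.6],
    [0, 0, 0, 0, 0, 0, 0.6],
    [0, 0, 0, 0, 0, 0, 0.6],
    [0, 0, 0, 0, 0, 0, 0.6]
  ]
}}

```text
time_s: 21.0
tool_pos: [0.5113, 0.0393, 0.2394]
tcp_rot: [-0.531, -0.447, -0.389, 0.606]
force: [0.1, 0.2, 0.4]
gripper_width: 0.0512
```

Run:
```python
from pose import *
pose()
s=snap("scene"); cv2.imwrite("pics/s6.png",cv2.resize(s["pixels"][100:340,180:440],(650,600),interpolation=cv2.INTER_CUBIC))
```

```text
t 21.0 p [0.5113 0.0393 0.2394] st [14. 15.] F [0.1 0.2 0.4] w 0.051175102285574384
a [-0.036 -0.295 -0.955] jaw ang -7.71 st 0.24 tilt 17.3 jawz 0.004
j [ 0.13  0.07  1.45 -0.29  1.7   0.24]
```

View pics/s6.png

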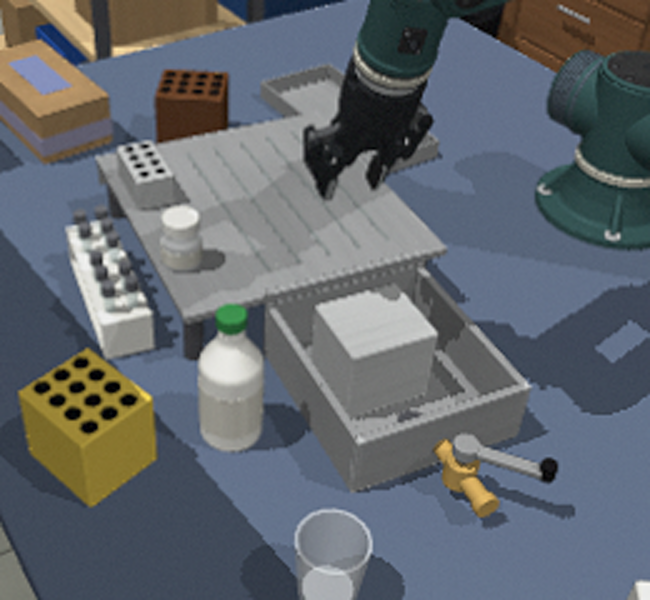

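The block now lies in the tub at (375,350). Everything else is standing and the lever is unchanged. I'll lift clear and run the final numeric checks.

{"fn": "servo_tool", "kwargs": {
  "motion": [
    [0, 0, 0, -10, -20, 40, 0.6],
    [0, 0, 0, -20, -40, 30, 0.6],
    [0, 0, 0, -20, -50, 0, 0.6],
    [0, 0, 0, 0, 0, 0, 0.6],
    [0, 0, 0, 0, 0, 0, 0.6],
    [0, 0, 0, 0, 0, 0, 0.6]
  ]
}}

```text
time_s: 21.8
tool_pos: [0.4617, -0.0695, 0.3088]
tcp_rot: [-0.531, -0.447, -0.39, 0.605]
force: [-1.0, -0.8, -0.5]
gripper_width: 0.0513
```

```bash
cat > fin.py <<'E'
from pose import *
import pickle
pose()
for n in("top","scene"):
    s=snap(n); X=cloud(s);S=st(X);z=X[...,2]
    m=(abs(S[...,0])<90)&(S[...,1]>14)&(S[...,1]<212)&(z>.085)&(z<.16)
    print(n,"block px",m.sum(),"z",np.percentile(z[m],[5,50,95]).round(4),cv2.minAreaRect(S[m].astype(np.float32)))
    r=tap(s); print("  tap",[np.degrees(np.arctan2(k[1]-262,-k[0])).round(1) for k in r[1:3] if k is not None])
    d=np.abs(s["pixels"].astype(int)-pickle.load(open(n+".pkl","rb"))["pixels"]).max(2)
    X0=cloud(pickle.load(open(n+".pkl","rb")));
    if n=="top":
        for k,(u,v) in dict(flat=(372,208),jar=(321,196),spray=(259,186),rack=(341,179),beaker=(190,178),timer=(132,251)).items(): print("  ",k,"med diff",np.median(d[v-8:v+9,u-8:u+9]),np.percentile(d[v-8:v+9,u-8:u+9],90))
E
python3 fin.py
```

```text
t 21.8 p [ 0.4617 -0.0695  0.3088] st [-20.1 -99.6] F [-1.  -0.8 -0.5] w 0.05125420804663364
a [-0.037 -0.295 -0.955] jaw ang -7.6 st 0.35 tilt 17.3 jawz 0.002
j [-0.08 -0.09  1.47 -0.31  1.76 -0.01]
top block px 845 z [0.1014 0.1058 0.11  ] ((15.385887145996094, 95.29869842529297), (104.04462432861328, 92.70446014404297), 0.4982311725616455)
  tap [np.float64(44.9), np.float64(44.8)]
   flat med diff 10.0 13.0
   jar med diff 5.0 8.0
   spray med diff 7.0 8.0
   rack med diff 5.0 8.0
   beaker med diff 7.0 8.0
   timer med diff 5.0 7.0
scene block px 1151 z [0.0887 0.1068 0.1092] ((17.820545196533203, 94.82424926757812), (105.40393829345703, 96.12307739257812), 0.22379012405872345)
  tap [np.float64(47.4), np.float64(48.7)]
```

```bash
python3 -c "
from rig import ctrl
print(ctrl.hand_in())"
```

```text
the job is handed in; nothing more can be done
None
```

The tap is throttled to half open and the block is in the tub. I handed the job in at about 22 s of robot time.

- **Tap:** I gripped the knob and turned the lever from about 79° to about 45°. The last checks disagree slightly: the top camera reads 44.9°, the scene camera 47–49°. The scene camera places things about 2–3 mm too far along x, so I think the true angle is about 45–46°.
- **Slide:** I pushed the block upright and low down with two fingers, turning it square to the lip on the way. The highest force I read was about 20 N, when it was already seated against the lip.
- **Tip:** I then pushed near its top and followed the arc over the lip at about 9 N or less. It fell into the tub by itself past the balance point.
- **Final state:** The block lies inverted and flat on the tub floor, with its upper face at 106 mm (expected 106). It sits at about x 15, y 95 mm of the station, inside the tub walls.
- **Other things:** The flat block, jar, spray, rack, beaker and timer show no visible change in the top view. The arm was clear of everything when I handed in.

Forces were read at the end of each move call, so brief peaks within a call could have been missed.

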